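# Slide used culture dishes and flasks into their trays

### The arm

A 6-joint arm with a two-finger parallel gripper is mounted at the origin on the work surface. World frame = base frame: x ahead of the robot, y to its left, z up, the work surface at z = 0. Lengths are in m, angles in rad, forces in N, time in s.
With the tool pointing down it reaches from about 0.25 to 0.725 m from the base axis. Payload 4 kg.
Tool frame: the origin (TCP) lies on the centre line of the jaws, within the pads' length; the fingertips stand tip_reach ahead of it and the grasp point (between the pads) lies 5 mm behind it (tip_reach is the distance from the TCP to the fingertips, in m); z points along the fingers, y is the direction in which the jaws open and shut (so a half turn about z gives the same grasp; the last joint's range is limited). The gripper opens to 85 mm and grips with 20 to 120 N. Pads are 22 mm wide; open, the fingers measure 114 mm over their backs; the gripper's body (76 mm by 85 mm) begins 54 mm behind the grasp point. The pads swing forward as they close: fully open they stand 13 mm farther back than shut.
Start: joints at [1.291, 0.241, 0.005, 1.335, 0, 1.571], TCP at [0.138, 0.481, 0.215] pointing down, gripper open.
Joint ranges: [-2.72, 2.72], [-1.05, 1.87], [-1.09, 1.28], [-1.99, 2.15], [-1.42, 1.44], [-3.14, 3.14]. Speed limits (rad/s): [2.79, 2.79, 3.14, 3.14, 3.14, 3.14].

### API

Orientations are given as a unit quaternion [x, y, z, w].
In Python, from workcell import * gives the robot as it stands.
- The arm moves only by the tool arm_command, never from a script. Its arguments are lists of equal length, an entry for each row: "translation": the shift along the tool's x, y, z in cm, a list of three; "turn": the turn about the tool's z in rad; "hand": the closure, from 0 (fully open) to 1 (shut). In form: {"translation": [[x, y, z], ...], "turn": [turn, ...], "hand": [hand, ...]}. A call has 1 to 5 rows; each row is the pose to reach, as a shift and turn from the pose commanded when the call began, along the tool's axes at that moment; what a row does not reach only later rows make up. A row lasts 1/12 s, in which the tool goes at most 41.7 mm and 7.16 degrees, less where a joint would pass 70% of its speed; a pose out of reach is approached as far as the arm can. A call with a gripper value outside its range is refused whole. The fingers move at their own pace and stop on an object; the grip force is fixed at half the most. Time passes only in rows, so rows that repeat a pose let the fingers close. It gives the time, the measured TCP pose, the force and the opening at its end, in the units of the state.
- get_obs(): the state, without advancing time (a new reading comes with each control period).
- camera(name): name is "scene" or "top" or "wrist"; returns (picture, depth): 384x512x3 uint8, red, green, blue; 384x512 float32, m along the optical axis (not along the pixel's ray), 0 where there is no reading.
- camera_info(name): a dict with "mtx" (3x3 intrinsics, pixels), "world_to_cam" (4x4, takes a point from world to camera coordinates). Camera axes: x right, y down, z forward; pixel columns grow to the right and rows downward; lengths in m; the calibration is good to about 2 mm. A picture is of the moment at which its call begins: read the wrist's pose just before it. camera_info takes no time and is no camera call; for the wrist camera it gives the pose at the moment of the call.
- job_done(): hands the job in, once; it reports no verdict.
Trained networks look in the newest picture that a camera, given by its name, has taken for a name from the list of things; names that differ only in an ending like _2 or _b are one class to them, and where a whole thing is asked for, a point or a joint stands for the part that bears it (a point fixed in the world has none). Each returns a list of dicts, best first, with "conf" (0 to 1); they miss things now and then, are a little off and sometimes report something else, mostly with a low value. They report only what shows in the picture. A call takes as long as a camera call. They do not tell look-alikes from the thing itself.
- search_frame(camera, name): "location" ([row, column] in pixels, amid what is visible of it).
- spot_point(camera, name): "location" ([row, column] in pixels: a listed point, or the origin of a listed thing).
The state is a dict: "clock": time; "joint_pos": joint angles; "joint_vel": joint speeds; "tau": joint torques, N m; "eef_pos": TCP position; "tool_rot": TCP orientation; "ft_force": force on the tool from outside, world axes, zero at the start; "ft_torque": the same for the moment, N m; "grip_width": finger opening in m.
Only numpy, scipy, OpenCV 4.12 (cv2) and the standard library are available. Lean on these libraries where they do the work, as an engineer would, in place of code of your own. Each camera call takes 0.05 s, during which the arm holds its last target. There are 200 camera calls.

### The job

Sort the used culture ware on the bench: slide the two round dishes fully into the open-fronted tray with the orange floor, and the two flat flasks with turquoise caps fully into the tray with the green floor. They are thin and must stay flat, so push them gently along the bench without pinching, lifting or tipping them, and leave the jar, the tip box and the timer where they stand.

Things in the scene. Friction and masses are not known exactly. Their poses are not given: they have to be found in the camera images.
- dish_a: round closed culture dish, pale blue, 55 mm across and 18 mm high, about 40 g, loose, lying flat on the bench; origin at the centre of its underside; z up
- dish_b: round closed culture dish, pale blue, 55 mm across and 18 mm high, about 40 g, loose, lying flat on the bench; origin at the centre of its underside; z up
- flask_a: small closed flask lying flat: pale box body 54 mm long (x), 44 wide (y), 22 high, with a neck and turquoise screw cap (21 mm across) reaching 53 mm from the origin along +x; about 50 g, loose, balanced within 5 mm of the origin. Origin at the centre of the body's underside; +x points out of the neck, flat base end at x = -27 mm. Starts with the cap towards world +y within about 25 degrees
- flask_b: small closed flask lying flat: pale box body 54 mm long (x), 44 wide (y), 22 high, with a neck and turquoise screw cap (21 mm across) reaching 53 mm from the origin along +x; about 50 g, loose, balanced within 5 mm of the origin. Origin at the centre of the body's underside; +x points out of the neck, flat base end at x = -27 mm. Starts with the cap towards world +y within about 25 degrees
- dish_tray: tray for the dishes: three-sided steel tray fixed to the bench, no lip at its open front: inside 140 mm wide (y), 120 deep (x), walls 22 high and 4 thick, floor level with the bench, orange with two white round marks. Origin at the centre of the floor; +x points from the open front (x = -60 mm) to the back wall (x = +60 mm), to world +y within about 5 degrees (the front faces the ware)
- flask_tray: tray for the flasks: three-sided steel tray fixed to the bench, no lip at its open front: inside 140 mm wide (y), 120 deep (x), walls 22 high and 4 thick, floor level with the bench, green with two white flask-shaped marks. Origin at the centre of the floor; +x points from the open front (x = -60 mm) to the back wall (x = +60 mm), to world +y within about 5 degrees (the front faces the ware)
- jar: bystander: squat amber glass jar with a blue cap, 36 mm across, 26 mm high, loose, to be left alone; origin at the centre of its underside
- tip_box: bystander: blue pipette-tip box with a pale lid, 78 (x) x 115 (y) x 54 mm high, loose, to be left alone; origin at the centre of its underside
- timer: bystander: small white bench timer, 50 (x) x 65 (y) x 25 mm high, loose, to be left alone; origin at the centre of its underside
Things that resemble listed ones, but are neither listed nor needed, are in the scene too. What is shaped like the dish_a but brown, red or yellow is not meant.

How it is judged:
At the end, for the whole second after the job is handed in: Both dishes lie flat and at rest inside the orange-floored tray and both flasks inside the green-floored one: each origin is between the side walls and at least 22 mm behind the tray's open front (so it sticks out by 6 mm at most when straight), on the bench within 4 mm (x of dish_a in the frame of dish_tray between -0.038 and 0.06 m and y of dish_a in the frame of dish_tray between -0.07 and 0.07 m and height (world z) of each of dish_a, dish_b, flask_a, flask_b below 0.004 m and angle between each of dish_a, dish_b, flask_a, flask_b's own z axis and vertical below 0.1 rad and linear speed of each of dish_a, dish_b, flask_a, flask_b below 0.01 m/s and x of dish_b in the frame of dish_tray between -0.038 and 0.06 m and y of dish_b in the frame of dish_tray between -0.07 and 0.07 m and x of flask_a in the frame of flask_tray between -0.038 and 0.06 m and y of flask_a in the frame of flask_tray between -0.07 and 0.07 m and x of flask_b in the frame of flask_tray between -0.038 and 0.06 m and y of flask_b in the frame of flask_tray between -0.07 and 0.07 m); the robot touches nothing.
It fails at once if the jar, the tip box or the timer is shifted by more than 12 mm or tipped (distance of any of jar, tip_box, timer from where it was at the start of the episode above 0.012 m or angle between any of jar, tip_box, timer's own z axis and vertical above 0.2 rad).
It fails at once if a dish or flask is lifted more than 10 mm off the bench or tipped more than about 15 degrees (height (world z) of any of dish_a, dish_b, flask_a, flask_b above 0.01 m or angle between any of dish_a, dish_b, flask_a, flask_b's own z axis and vertical above 0.26 rad).
It fails at once if a dish or flask is pinched or pressed by the fingers with more than 15 N (contact force between the fingers and dish_a above 15 N or contact force between the fingers and dish_b above 15 N or contact force between the fingers and flask_a above 15 N or contact force between the fingers and flask_b above 15 N).
It also fails if it takes over 72 s, if anything falls off the work surface, if the arm or the gripper's body presses on something with over 40 N, if the wrist force passes 120 N, or if a joint passes its speed limit or range.

## Working session

There is one attempt and no reset: what is moved stays moved. The work goes in short steps, Python scripts to look and compute and a tool call to move; the robot and the scene stay as the last step left them, time stands still between calls to the robot, and variables do not carry over. Pictures are saved under pics/ and viewed, about 8 in all and at most 12, crops included, and the job is handed in when it is done.

Besides the shell and the picture viewer there is one more tool, called in YAML: its name, and indented under it one key for each argument. arm_command: Moves the arm, as the interface text tells. Its arguments: {"type":"object","properties":{"translation":{"type":"array","items":{"type":"array","items":{"type":"number"}}},"turn":{"type":"array","items":{"type":"number"}},"hand":{"type":"array","items":{"type":"number"}}},"required":["translation","turn","hand"]}

```bash
mkdir -p pics; cat > h.py <<'E'
from workcell import *
import numpy as np, cv2
def shot(n,f=None):
    p,d=camera(n)
    if f: cv2.imwrite('pics/'+f,p[:,:,::-1])
    return p,d
def toworld(n,r,c,z=None,d=None):
    I=camera_info(n);K=np.array(I['mtx']);T=np.linalg.inv(np.array(I['world_to_cam']))
    ray=np.linalg.inv(K)@[c,r,1]
    if d is not None: return T[:3,:3]@(ray*d)+T[:3,3]
    w=T[:3,:3]@ray; return T[:3,3]+w*(z-T[2,3])/w[2]
E
python3 - <<'E'
from h import *
o=get_obs();print(o)
p,d=shot('top','top1.png');
for n,z in [('dish_a',.018),('flask_a',.022),('dish_tray',0),('flask_tray',0),('jar',.026),('tip_box',.054),('timer',.025)]:
    for f in (search_frame,spot_point):
        for q in f('top',n):
            r,c=q['location'];print(n,f.__name__,round(q['conf'],2),round(r),round(c),toworld('top',r,c,z if f is search_frame else 0).round(3))
shot('scene','scene1.png')
E
```

```text
{'clock': 0.0, 'joint_pos': array([ 1.29101512e+00,  2.41412780e-01,  3.73952786e-03,  1.33518457e+00,
       -4.26643026e-05,  1.57078821e+00]), 'joint_vel': array([-0.00161284, -0.00011541,  0.00143383, -0.0008889 , -0.0003937 ,
       -0.00055037]), 'tau': array([ 8.57409432e-04, -3.72317147e+01,  2.52408671e+01,  1.69531902e-02,
        1.59852102e-04, -2.33382620e-07]), 'eef_pos': array([0.13790556, 0.47992683, 0.21391892]), 'tool_rot': array([ 1.39430677e-01,  9.90231298e-01, -1.02365439e-03, -1.22602752e-04]), 'ft_force': array([ 0.17173531, -0.12006998,  0.41285791]), 'ft_torque': array([ 0.05921343,  0.06296555, -0.00660527]), 'grip_width': 0.08543104439247251}
dish_a call 0.8 282 244 [ 0.355 -0.036  0.018]
dish_a call 0.79 283 289 [ 0.355 -0.147  0.018]
dish_a call 0.65 196 284 [ 0.57  -0.134  0.018]
dish_a call 0.65 287 331 [ 0.347 -0.251  0.018]
dish_a call 0.56 247 284 [ 0.443 -0.134  0.018]
dish_a call 0.49 206 198 [0.543 0.084 0.018]
dish_a call 0.79 282 292 [ 0.355 -0.155  0.   ]
dish_a call 0.78 283 243 [ 0.351 -0.034  0.   ]
dish_a call 0.74 196 285 [ 0.572 -0.136  
[... 159 characters left out ...]
call 0.67 196 341 [ 0.572 -0.275  0.022]
flask_a call 0.79 196 341 [ 0.572 -0.279  0.   ]
flask_a call 0.57 248 350 [ 0.442 -0.302  0.   ]
dish_tray call 0.95 239 108 [0.454 0.317 0.   ]
dish_tray call 0.85 239 116 [0.457 0.296 0.   ]
dish_tray call 0.23 202 196 [0.552 0.092 0.   ]
flask_tray call 0.93 168 156 [0.641 0.2   0.   ]
flask_tray call 0.65 225 401 [ 0.501 -0.43   0.   ]
flask_tray call 0.57 170 157 [0.637 0.197 0.   ]
jar call 0.58 206 196 [0.543 0.086 0.026]
jar call 0.43 203 198 [0.55  0.086 0.   ]
tip_box call 0.57 111 209 [0.778 0.055 0.054]
tip_box call 0.65 109 211 [0.8   0.059 0.   ]
timer call 0.7 226 403 [ 0.5   -0.426  0.025]
timer call 0.7 226 399 [ 0.5   -0.425  0.   ]
```

View pics/top1.png

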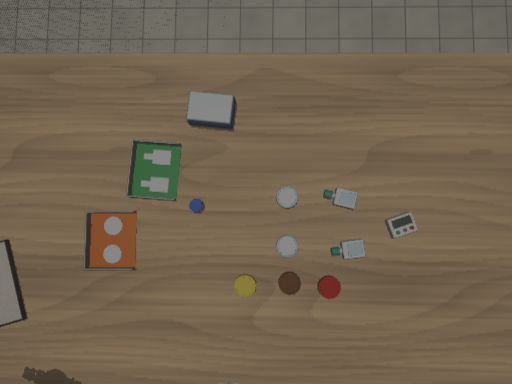

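View pics/scene1.png

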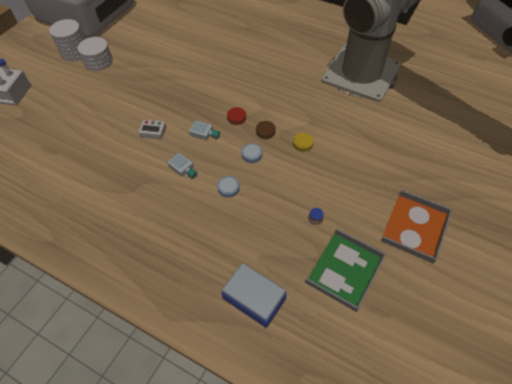

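The top view shows pale-blue dishes at (row 197, col 287) and (246, 287). The flasks are at (198, 344) and (249, 352), with caps to the left (+y). The orange tray is at (240, 113), the green tray at (171, 156) and the jar at (206, 196).

Look-alikes to reject: yellow (286, 245), brown (283, 289) and red (287, 329). Next I'll refine the positions with one close crop.

```bash
python3 - <<'E'
from h import *
import workcell; print([n for n in dir(workcell) if n[0]!='_'], globals().get('tip_reach'))
p,d=shot('top')
cv2.imwrite('pics/crop1.png',cv2.resize(p[150:310,90:420,::-1],None,fx=2.4,fy=2.4,interpolation=cv2.INTER_CUBIC))
I=camera_info('top');print(np.array(I['mtx']).round(1).tolist(),np.linalg.inv(np.array(I['world_to_cam']))[:3,3])
# height map
K=np.array(I['mtx']);T=np.linalg.inv(np.array(I['world_to_cam']))
rr,cc=np.mgrid[0:384,0:512];ray=np.stack([(cc-K[0,2])/K[0,0],(rr-K[1,2])/K[1,1],np.ones_like(d)],-1)*d[...,None]
W=ray@T[:3,:3].T+T[:3,3]
def rep(name,m,z):
    m=m.astype(np.uint8)
    n,l,s,c=cv2.connectedComponentsWithStats(m)
    for i in range(1,n):
        if s[i,4]<20: continue
        ys,xs=np.where(l==i); w=np.array([toworld('top',a,b,z)[:2] for a,b in zip(ys,xs)]).astype(np.float32)
        R=cv2.minAreaRect(w)
        print(name,s[i,4],'px',c[i][::-1].round(),'mean',w.mean(0).round(3),'rect',np.round(R[0],3),np.round(R[1],3),round(R[2],1),'h',np.median(W[l==i][:,2]).round(4))
hsv=cv2.cvtColor(p,cv2.COLOR_RGB2HSV);H,S,V=hsv[...,0],hsv[...,1],hsv[...,2]
roi=np.zeros_like(H,bool);roi[90:310,70:430]=1
rep('turq',roi&(H>75)&(H<100)&(S>110)&(cc>250),.012)
rep('pale',roi&(V>130)&(S<70)&(cc>250),.02)
rep('green',roi&(H>50)&(H<80)&(S>110)&(cc<200),0)
rep('orange',roi&(H<14)&(S>150)&(cc<160),0)
rep('blue',roi&(H>105)&(H<130)&(S>110),.026)
rep('tall',roi&(W[...,2]>.04),.054)
E
```

```text
['Unreachable', 'camera', 'camera_info', 'get_obs', 'job_done', 'search_frame', 'spot_point', 'tip_reach'] 0.014
[[368.1, 0.0, 251.7], [0.0, 368.1, 189.1], [0.0, 0.0, 1.0]] [ 0.50652399 -0.08007915  0.9452382 ]
turq 35 px [193. 328.] mean [ 0.578 -0.245] rect [ 0.578 -0.245] [0.015 0.013] 89.7 h 0.0215
turq 47 px [251. 335.] mean [ 0.435 -0.262] rect [ 0.435 -0.263] [0.015 0.017] 0.9 h 0.0214
pale 272 px [196. 287.] mean [ 0.569 -0.141] rect [ 0.569 -0.141] [0.048 0.045] 0.2 h 0.0194
pale 263 px [198. 345.] mean [ 0.568 -0.286] rect [ 0.568 -0.286] [0.049 0.038] 76.5 h 0.0231
pale 151 px [227. 403.] mean [ 0.497 -0.427] rect [ 0.503 -0.426] [0.044 0.059] 20.3 h 0.0248
pale 285 px [246. 287.] mean [ 0.447 -0.142] rect [ 0.446 -0.141] [0.047 0.049] 63.6 h 0.019
pale 182 px [248. 352.] mean [ 0.442 -0.301] rect [ 0.442 -0.305] [0.038 0.048] 8.8 h 0.0233Traceback (most recent call last):
  File "<stdin>", line 23, in <module>
  File "<stdin>", line 15, in rep
  File "h.py", line 8, in toworld
    I=camera_info(n);K=np.array(I['mtx']);T=np.linalg.inv(np.array(I['world_to_cam']))
ValueError: time passes only in moves, steps and waits
```

View pics/crop1.png

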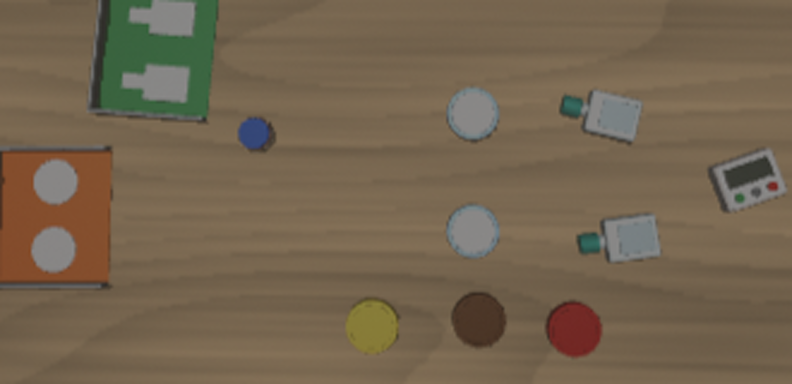

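```bash
cat > h.py <<'E'
from workcell import *
import numpy as np, cv2
_c={}
def info(n):
    if n not in _c:
        I=camera_info(n);_c[n]=(np.array(I['mtx']),np.linalg.inv(np.array(I['world_to_cam'])))
    return _c[n]
def shot(n,f=None):
    _c.pop(n,None); info(n); p,d=camera(n)
    if f: cv2.imwrite('pics/'+f,p[:,:,::-1])
    return p,d
def toworld(n,r,c,z):
    K,T=info(n);ray=T[:3,:3]@np.linalg.inv(K)@np.array([c,r,1.]); return T[:3,3]+ray*(z-T[2,3])/ray[2]
def rep(name,m,z,cam='top',mn=20):
    n,l,s,c=cv2.connectedComponentsWithStats(m.astype(np.uint8))
    for i in range(1,n):
        if s[i,4]<mn: continue
        ys,xs=np.where(l==i); w=np.array([toworld(cam,a,b,z)[:2] for a,b in zip(ys,xs)]).astype(np.float32)
        R=cv2.minAreaRect(w)
        print(name,s[i,4],'px',c[i][::-1].round(),'mean',w.mean(0).round(3),'rect',np.round(R[0],3),np.round(R[1],3),round(R[2],1))
def survey(p):
    hsv=cv2.cvtColor(p,cv2.COLOR_RGB2HSV);H,S,V=hsv[...,0],hsv[...,1],hsv[...,2]
    cc=np.arange(512)[None]; roi=np.zeros(H.shape,bool);roi[130:310,80:430]=1
    rep('turq',roi&(H>75)&(H<100)&(S>110),.012)
    rep('pale',roi&(V>120)&(S<70),.02)
    return H,S,V,roi,cc
E
python3 - <<'E'
from h import *
p,d=shot('top')
H,S,V,roi,cc=survey(p)
rep('green',roi&(H>50)&(H<80)&(S>110)&(cc<200),0)
rep('orange',roi&(H<14)&(S>150)&(cc<160),0)
rep('blue',(H>105)&(H<130)&(S>110)&(cc<300),.026)
E
```

```text
turq 35 px [193. 328.] mean [ 0.578 -0.245] rect [ 0.578 -0.245] [0.015 0.013] 89.8
turq 45 px [251. 335.] mean [ 0.435 -0.262] rect [ 0.435 -0.263] [0.015 0.017] 0.9
pale 298 px [157. 159.] mean [0.667 0.187] rect [0.667 0.192] [0.036 0.067] 0.4
pale 309 px [184. 156.] mean [0.597 0.191] rect [0.597 0.197] [0.069 0.036] 86.3
pale 325 px [197. 287.] mean [ 0.569 -0.14 ] rect [ 0.569 -0.14 ] [0.048 0.048] 0.4
pale 329 px [197. 345.] mean [ 0.568 -0.286] rect [ 0.569 -0.287] [0.051 0.042] 76.5
pale 231 px [226. 403.] mean [ 0.5   -0.428] rect [ 0.502 -0.427] [0.047 0.063] 20.6
pale 264 px [225. 113.] mean [0.491 0.299] rect [0.49  0.299] [0.043 0.044] 0.8
pale 343 px [246. 287.] mean [ 0.446 -0.141] rect [ 0.446 -0.141] [0.05  0.049] 45.4
pale 336 px [249. 353.] mean [ 0.442 -0.305] rect [ 0.442 -0.305] [0.04  0.053] 8.9
pale 266 px [254. 112.] mean [0.42  0.298] rect [0.42  0.299] [0.042 0.044] 0.9
orange 1826 px [240. 113.] mean [0.454 0.306] rect [0.455 0.306] [0.136 0.118] 0.9
blue 111 px [205. 195.] mean [0.544 0.089] rect [0.543 0.088] [0.028 0.028] 1.4
```

arm_command:
  translation:
    - [-48.9,-58.3,11]
    - [-48.9,-58.3,11]
    - [-48.9,-58.3,11]
    - [-48.9,-58.3,11]
    - [-48.9,-58.3,11]
  turn: [1.291,1.291,1.291,1.291,1.291]
  hand: [0.55,0.55,0.55,0.55,0.55]

```text
clock: 1.32
eef_pos: [0.222, 0.2905, 0.1848]
tool_rot: [0.439, 0.898, 0.0, 0.0]
ft_force: [1.3, 0.6, 0.3]
grip_width: 0.0384
```

arm_command:
  translation:
    - [-53.7,-13.3,8.5]
    - [-53.7,-13.3,8.5]
    - [-53.7,-13.3,8.5]
    - [-53.7,-13.3,8.5]
    - [-53.7,-13.3,8.5]
  turn: [0.661,0.661,0.661,0.661,0.661]
  hand: [0.55,0.55,0.55,0.55,0.55]

```text
clock: 1.73
eef_pos: [0.3068, 0.1027, 0.1535]
tool_rot: [0.694, 0.72, 0.001, 0.0]
ft_force: [1.4, -0.3, 0.3]
grip_width: 0.0384
```

arm_command:
  translation:
    - [-18.4,7.3,2.4]
    - [-18.4,7.3,2.4]
    - [-18.4,7.3,2.4]
    - [-18.4,7.3,2.4]
    - [-18.4,7.3,2.4]
  turn: [0.037,0.037,0.037,0.037,0.037]
  hand: [0.55,0.55,0.55,0.55,0.55]

```text
clock: 2.15
eef_pos: [0.3878, -0.0795, 0.1294]
tool_rot: [0.706, 0.708, 0.0, 0.001]
ft_force: [1.8, 0.6, -0.4]
grip_width: 0.0385
```

arm_command:
  translation:
    - [-13.7,6.0,3.0]
    - [-13.7,6.0,3.0]
    - [-13.7,6.0,3.0]
    - [-13.7,6.0,3.0]
    - [-13.7,6.0,3.0]
  turn: [0,0,0,0,0]
  hand: [0.55,0.55,0.55,0.55,0.55]

```text
clock: 2.57
eef_pos: [0.4493, -0.218, 0.0982]
tool_rot: [0.708, 0.707, -0.0, 0.001]
ft_force: [-0.3, 0.2, 0.5]
grip_width: 0.0388
```

arm_command:
  translation:
    - [0,-0.3,4]
    - [0,-0.3,8]
    - [0,-0.3,8]
    - [2.5,-0.3,8]
    - [3.5,-0.3,8]
  turn: [0,0,0,0,0]
  hand: [0.55,0.55,0.55,0.55,0.55]

```text
clock: 2.98
eef_pos: [0.4435, -0.1764, 0.0198]
tool_rot: [0.705, 0.709, -0.0, -0.001]
ft_force: [-0.2, 0.1, -0.2]
grip_width: 0.0381
```

arm_command:
  translation:
    - [0.4,0,0]
    - [0.8,0,0]
    - [1.2,0,0]
    - [1.7,0,0]
    - [2.4,0,0]
  turn: [0,0,0,0,0]
  hand: [0.55,0.55,0.55,0.55,0.55]

```text
clock: 3.4
eef_pos: [0.4448, -0.1544, 0.0201]
tool_rot: [0.706, 0.708, 0.0, 0.001]
ft_force: [0.1, 0.7, -0.5]
grip_width: 0.0383
```

arm_command:
  translation:
    - [1,-0.05,0]
    - [2.2,-0.1,0]
    - [3.6,-0.2,0]
    - [5.1,-0.3,0]
    - [6.6,-0.4,0]
  turn: [0,0,0,0,0]
  hand: [0.55,0.55,0.55,0.55,0.55]

```text
clock: 3.82
eef_pos: [0.4395, -0.0869, 0.0193]
tool_rot: [0.706, 0.709, -0.0, -0.0]
ft_force: [0.7, 0.3, 0.5]
grip_width: 0.0385
```

```bash
python3 - <<'E'
from h import *
p,d=shot('top','top2.png'); survey(p)
E
```

```text
turq 35 px [193. 328.] mean [ 0.578 -0.245] rect [ 0.578 -0.245] [0.015 0.013] 89.8
turq 47 px [251. 335.] mean [ 0.435 -0.262] rect [ 0.435 -0.263] [0.015 0.017] 0.9
pale 298 px [157. 159.] mean [0.667 0.187] rect [0.667 0.192] [0.036 0.067] 0.4
pale 309 px [184. 156.] mean [0.597 0.191] rect [0.597 0.197] [0.069 0.036] 86.3
pale 334 px [196. 287.] mean [ 0.569 -0.14 ] rect [ 0.57 -0.14] [0.05  0.048] 0.4
pale 340 px [197. 345.] mean [ 0.569 -0.286] rect [ 0.57  -0.284] [0.061 0.043] 76.4
pale 239 px [226. 403.] mean [ 0.5   -0.428] rect [ 0.502 -0.427] [0.047 0.063] 20.7
pale 264 px [225. 113.] mean [0.491 0.299] rect [0.49  0.299] [0.043 0.044] 0.8
pale 34 px [238. 289.] mean [ 0.466 -0.147] rect [ 0.466 -0.147] [0.03  0.009] 69.1
pale 337 px [249. 353.] mean [ 0.442 -0.305] rect [ 0.442 -0.305] [0.04  0.053] 8.9
pale 266 px [254. 112.] mean [0.42  0.298] rect [0.42  0.299] [0.042 0.044] 0.9
pale 452 px [269. 269.] mean [ 0.389 -0.097] rect [ 0.389 -0.097] [0.096 0.031] 79.1
pale 100 px [295. 230.] mean [ 0.325 -0.001] rect [ 0.324 -0.001] [0.011 0.052] 76.7
pale 61 px [293. 238.] mean [ 0.33  -0.021] rect [ 0.329 -0.021] [0.011 0.036] 76.6
pale 53 px [304. 291.] mean [ 0.305 -0.151] rect [ 0.306 -0.151] [0.011 0.027] 80.6
pale 41 px [305. 298.] mean [ 0.303 -0.169] rect [ 0.304 -0.17 ] [0.01  0.025] 71.5
```

View pics/top2.png

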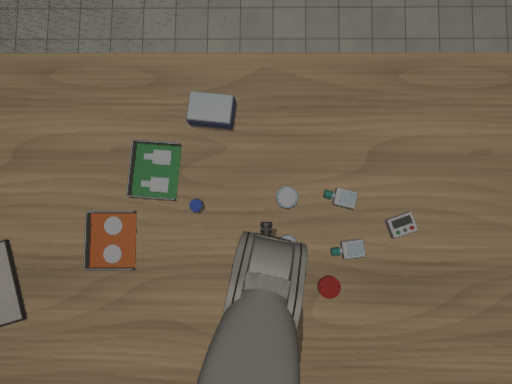

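```bash
python3 - <<'E'
from h import *
p,d=shot('scene'); q=shot('wrist')[0]
a=cv2.resize(p[80:230,150:350],(600,450)); 
cv2.imwrite('pics/s2.png',np.hstack([a,cv2.resize(q,(200,150))[np.r_[0:150,[0]*300]]])[:,:,::-1])
E
```

```text
(no output)
```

View pics/s2.png

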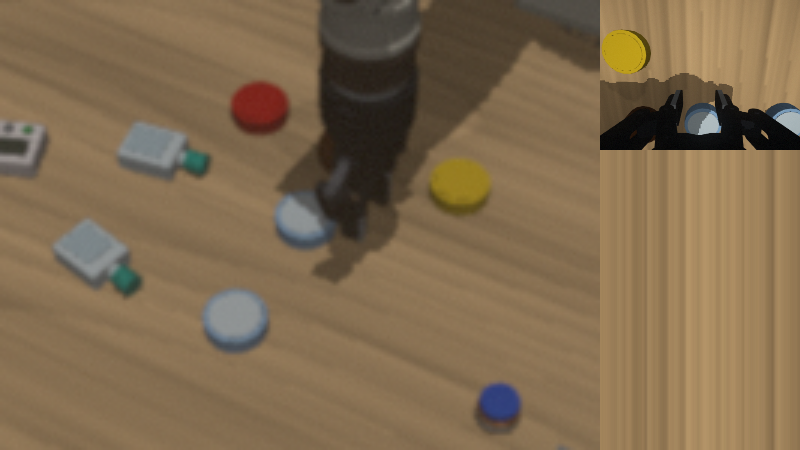

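The fingertips passed over the dish: at this opening they sit higher than tip_reach implies. The dish hasn't moved from (0.446, -0.141). I'll go back and come in lower.

arm_command:
  translation:
    - [0,0.6,-3]
    - [-4,0.6,-3]
    - [-8,0.6,-3]
    - [-12,0.6,-3]
    - [-13,0.6,-3]
  turn: [0,0,0,0,0]
  hand: [0.55,0.55,0.55,0.55,0.55]

```text
clock: 4.38
eef_pos: [0.4474, -0.2238, 0.05]
tool_rot: [0.707, 0.707, -0.0, 0.002]
ft_force: [-0.4, 0.1, -0.2]
grip_width: 0.0385
```

arm_command:
  translation:
    - [0,0,2]
    - [0,0,3]
    - [0,0,3.5]
    - [0,0,4]
    - [0,0,4.2]
  turn: [0,0,0,0,0]
  hand: [0.55,0.55,0.55,0.55,0.55]

```text
clock: 4.8
eef_pos: [0.4458, -0.2173, 0.0066]
tool_rot: [0.705, 0.709, -0.0, -0.001]
ft_force: [0.3, -0.2, -0.1]
grip_width: 0.0388
```

```bash
python3 - <<'E'
from h import *
o=get_obs();print(o['eef_pos'],o['ft_force'])
p,d=shot('scene'); q,dw=shot('wrist')
a=cv2.resize(p[80:190,180:300],(480,440)); b=cv2.resize(q[150:],(300,137))
b=np.vstack([b,np.zeros((303,300,3),np.uint8)])
cv2.imwrite('pics/s3.png',np.hstack([a,b])[:,:,::-1])
survey(shot('top')[0])
E
```

```text
[ 0.44584043 -0.21731955  0.00655636] [ 0.2506239  -0.19580607 -0.06217171]
turq 36 px [194. 328.] mean [ 0.578 -0.245] rect [ 0.578 -0.245] [0.015 0.013] 89.8
pale 308 px [157. 159.] mean [0.667 0.187] rect [0.667 0.192] [0.036 0.068] 0.4
pale 321 px [184. 156.] mean [0.597 0.191] rect [0.597 0.196] [0.07  0.037] 86.3
pale 345 px [196. 287.] mean [ 0.569 -0.141] rect [ 0.57  -0.142] [0.05  0.053] 0.6
pale 352 px [197. 345.] mean [ 0.569 -0.286] rect [ 0.57  -0.283] [0.059 0.043] 76.5
pale 252 px [226. 403.] mean [ 0.5   -0.428] rect [ 0.502 -0.427] [0.048 0.063] 20.3
pale 264 px [225. 113.] mean [0.491 0.299] rect [0.49  0.299] [0.043 0.044] 0.8
pale 352 px [246. 287.] mean [ 0.446 -0.141] rect [ 0.446 -0.142] [0.049 0.055] 0.8
pale 266 px [254. 112.] mean [0.42  0.298] rect [0.42  0.299] [0.042 0.044] 0.9
pale 382 px [265. 374.] mean [ 0.404 -0.355] rect [ 0.404 -0.357] [0.092 0.026] 64.2
pale 95 px [280. 337.] mean [ 0.364 -0.265] rect [ 0.363 -0.265] [0.012 0.054] 63.1
pale 47 px [280. 346.] mean [ 0.365 -0.286] rect [ 0.365 -0.286] [0.011 0.029] 71.0
pale 52 px [304. 394.] mean [ 0.31  -0.401] rect [ 0.311 -0.402] [0.011 0.027] 67.2
pale 30 px [306. 402.] mean [ 0.306 -0.42 ] rect [ 0.305 -0.42 ] [0.009 0.018] 70.4
```

View pics/s3.png

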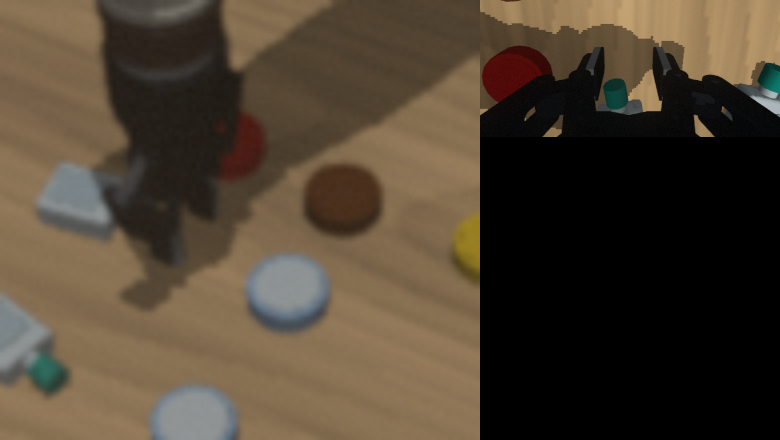

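```bash
python3 - <<'E'
from h import *
p,d=shot('wrist');K,T=info('wrist')
rr,cc=np.mgrid[0:384,0:512];ray=np.stack([(cc-K[0,2])/K[0,0],(rr-K[1,2])/K[1,1],np.ones_like(d)],-1)*d[...,None]
W=ray@T[:3,:3].T+T[:3,3]
V=p.max(2); m=(d>0)&(W[...,2]>.005)&(V<110)
e=np.array([.446,-.217])
q=m&(np.abs(W[...,0]-e[0])<.06)&(np.abs(W[...,1]-e[1])<.03)
print(q.sum(), np.percentile(W[q][:,2],[0,1,5,20,50,90]).round(4))
print('bench',np.median(W[(d>0)&(V>120)][:,2]))
for lo in np.arange(.004,.06,.006):
    s=W[q&(W[...,2]>=lo)&(W[...,2]<lo+.006)]
    if len(s): print(round(lo,3),len(s),s.min(0).round(3),s.max(0).round(3))
print('cam',T[:3,3])
E
```

```text
41825 [0.0248 0.0347 0.0514 0.0792 0.0949 0.1098]
bench 0.0004144776806939837
0.022 41 [ 0.423 -0.225  0.025] [ 0.467 -0.207  0.028]
0.028 325 [ 0.416 -0.229  0.028] [ 0.479 -0.205  0.034]
0.034 522 [ 0.415 -0.228  0.034] [ 0.48  -0.205  0.04 ]
0.04 604 [ 0.415 -0.228  0.04 ] [ 0.48  -0.205  0.046]
0.046 670 [ 0.414 -0.229  0.046] [ 0.48  -0.205  0.052]
0.052 692 [ 0.415 -0.228  0.052] [ 0.48  -0.205  0.058]
0.058 1178 [ 0.421 -0.229  0.058] [ 0.473 -0.205  0.064]
cam [ 0.44680409 -0.14709072  0.16687152]
```

```bash
python3 - <<'E'
from h import *
p,d=shot('wrist');K,T=info('wrist')
rr,cc=np.mgrid[0:384,0:512];ray=np.stack([(cc-K[0,2])/K[0,0],(rr-K[1,2])/K[1,1],np.ones_like(d)],-1)*d[...,None]
W=ray@T[:3,:3].T+T[:3,3]
q=(d>0)&(W[...,2]>.003)&(np.abs(W[...,0]-.446)<.05)&(np.abs(W[...,1]+.217)<.018)
for lo in np.arange(.003,.045,.004):
    s=W[q&(W[...,2]>=lo)&(W[...,2]<lo+.004)]
    if len(s): print(round(lo,3),len(s),s.min(0).round(3),s.max(0).round(3))
ys,xs=np.where(q&(W[...,2]<.04)); print(ys.min(),ys.max(),xs.min(),xs.max())
y0,x0=max(ys.min()-40,0),max(xs.min()-60,0)
print(d[y0:y0+1,x0], y0,x0)
cv2.imwrite('pics/w4.png',cv2.resize(p[y0:ys.max()+20,x0:xs.max()+60,::-1],None,fx=2.5,fy=2.5))
E
```

```text
0.023 21 [ 0.428 -0.221  0.025] [ 0.467 -0.214  0.027]
0.027 141 [ 0.422 -0.228  0.027] [ 0.473 -0.206  0.031]
0.031 250 [ 0.417 -0.228  0.031] [ 0.479 -0.206  0.035]
0.035 358 [ 0.415 -0.228  0.035] [ 0.48  -0.206  0.039]
0.039 395 [ 0.415 -0.229  0.039] [ 0.481 -0.206  0.043]
0.043 408 [ 0.415 -0.229  0.043] [ 0.48  -0.205  0.047]
230 282 176 331
[0.17249034] 190 116
```

View pics/w4.png

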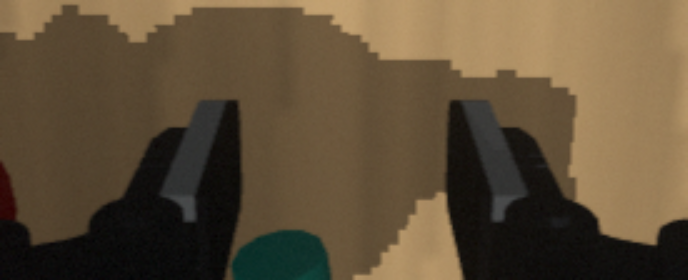

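The tips hover about 25 mm above the bench. Shadow and depth agree on this, so tip_reach is off at this opening. I'll descend in small steps and watch the force.

arm_command:
  translation:
    - [0,0,0.5]
    - [0,0,1.0]
    - [0,0,1.0]
  turn: [0,0,0]
  hand: [0.55,0.55,0.55]

```text
clock: 5.3
eef_pos: [0.4458, -0.2178, -0.0035]
tool_rot: [0.706, 0.709, -0.0, -0.001]
ft_force: [-0.1, -0.2, -0.2]
grip_width: 0.0386
```

```bash
cat > tip.py <<'E'
from h import *
o=get_obs();e=o['eef_pos'];print(e.round(4),o['ft_force'].round(1))
p,d=shot('wrist');K,T=info('wrist')
rr,cc=np.mgrid[0:384,0:512];ray=np.stack([(cc-K[0,2])/K[0,0],(rr-K[1,2])/K[1,1],np.ones_like(d)],-1)*d[...,None]
W=ray@T[:3,:3].T+T[:3,3]
q=(d>0)&(W[...,2]>.003)&(np.hypot(W[...,0]-e[0],W[...,1]-e[1])<.05)&(np.abs(W[...,1]-e[1])<.018)
print(np.sort(W[q][:,2])[[0,10,30]],np.median(W[150:200][...,2]))
E
python3 tip.py
```

```text
[ 0.4458 -0.2178 -0.0035] [-0.1 -0.2 -0.2]
[0.01372921 0.01500113 0.01644672] 0.0002278280871158972
```

arm_command:
  translation:
    - [0,0,0.4]
    - [0,0,0.8]
    - [0,0,0.8]
  turn: [0,0,0]
  hand: [0.55,0.55,0.55]

```text
clock: 5.6
eef_pos: [0.4458, -0.218, -0.0115]
tool_rot: [0.706, 0.709, -0.0, -0.001]
ft_force: [-0.2, -0.4, -0.1]
grip_width: 0.0385
```

```bash
python3 tip.py
```

```text
[ 0.4458 -0.218  -0.0115] [-0.2 -0.4 -0.1]
[0.00555519 0.00705774 0.00837436] 0.00022873341377144252
```

arm_command:
  translation:
    - [2.0,0,0]
    - [3.6,0,0]
    - [4.1,0,0]
    - [4.6,0,0]
    - [5.1,0,0]
  turn: [0,0,0,0,0]
  hand: [0.55,0.55,0.55,0.55,0.55]

```text
clock: 6.07
eef_pos: [0.4465, -0.1673, -0.0105]
tool_rot: [0.706, 0.709, -0.0, 0.0]
ft_force: [0.2, -1.0, -0.4]
grip_width: 0.0387
```

arm_command:
  translation:
    - [0.7,0,0]
    - [1.5,0,0]
    - [2.5,0,0]
    - [3.7,0,0]
    - [5.0,0,0]
  turn: [0,0,0,0,0]
  hand: [0.55,0.55,0.55,0.55,0.55]

```text
clock: 6.48
eef_pos: [0.446, -0.1164, -0.0106]
tool_rot: [0.706, 0.708, 0.0, 0.0]
ft_force: [0.3, -1.1, 0.6]
grip_width: 0.0385
```

```bash
python3 - <<'E'
from h import *
print(get_obs()['eef_pos'])
shot('wrist','w.png');p,_=shot('top')
for q in search_frame('wrist','dish_a')[:3]: print(q, toworld('wrist',*q['location'],.018))
shot('scene')
for q in search_frame('scene','dish_a')[:6]: print(q, toworld('scene',*q['location'],.01))
E
```

```text
[ 0.4460153  -0.11638719 -0.01059839]
{'location': [282.0, 45.3], 'conf': 0.91} [ 0.35440054 -0.12722693  0.018     ]
{'location': [185.2, 255.7], 'conf': 0.82} [ 0.44760368 -0.08224334  0.018     ]
{'location': [287.7, 486.4], 'conf': 0.71} [ 0.5510888  -0.12948263  0.018     ]
{'location': [188.6, 228.1], 'conf': 0.95} [ 0.57264725 -0.13401841  0.01      ]
{'location': [161.8, 271.5], 'conf': 0.64} [ 0.44593533 -0.077477    0.01      ]
{'location': [115.6, 235.9], 'conf': 0.56} [ 0.34593802 -0.24328883  0.01      ]
{'location': [138.6, 301.9], 'conf': 0.51} [ 0.33599482 -0.04150976  0.01      ]
```

arm_command:
  translation:
    - [1.4,-0.1,0]
    - [3.0,-0.2,0]
    - [4.7,-0.3,0]
    - [6.5,-0.5,0]
    - [8.3,-0.6,0]
  turn: [0,0,0,0,0]
  hand: [0.55,0.55,0.55,0.55,0.55]

```text
clock: 7.15
eef_pos: [0.4398, -0.0343, -0.0106]
tool_rot: [0.706, 0.708, -0.0, 0.0]
ft_force: [-0.3, -0.4, 0.5]
grip_width: 0.0384
```

arm_command:
  translation:
    - [1.8,-0.1,0]
    - [3.6,-0.3,0]
    - [5.4,-0.4,0]
    - [7.2,-0.5,0]
    - [9.0,-0.6,0]
  turn: [0,0,0,0,0]
  hand: [0.55,0.55,0.55,0.55,0.55]

```text
clock: 7.57
eef_pos: [0.4336, 0.0559, -0.0105]
tool_rot: [0.706, 0.708, 0.0, 0.0]
ft_force: [-0.3, -0.6, 0.4]
grip_width: 0.0384
```

arm_command:
  translation:
    - [1.8,-0.1,0]
    - [3.6,-0.3,0]
    - [5.4,-0.4,0]
    - [7.2,-0.5,0]
    - [9.0,-0.6,0]
  turn: [0,0,0,0,0]
  hand: [0.55,0.55,0.55,0.55,0.55]

```text
clock: 7.98
eef_pos: [0.4273, 0.146, -0.0106]
tool_rot: [0.706, 0.708, 0.0, 0.0]
ft_force: [0.3, -1.3, 0.8]
grip_width: 0.0384
```

```bash
python3 - <<'E'
from h import *
print(get_obs()['eef_pos'])
shot('wrist')
for q in search_frame('wrist','dish_a')[:3]: print(q, toworld('wrist',*q['location'],.018))
E
```

```text
[ 0.42730088  0.1459588  -0.01056841]
{'location': [186.4, 254.8], 'conf': 0.87} [0.42855419 0.17960858 0.018     ]
```

arm_command:
  translation:
    - [1.8,0,0]
    - [3.6,0,0]
    - [5.4,0,0]
    - [7.2,0,0]
    - [8.8,0,0]
  turn: [0,0,0,0,0]
  hand: [0.55,0.55,0.55,0.55,0.55]

```text
clock: 8.5
eef_pos: [0.4271, 0.2335, -0.0107]
tool_rot: [0.706, 0.708, -0.0, 0.0]
ft_force: [-0.1, 0.2, -0.4]
grip_width: 0.0384
```

arm_command:
  translation:
    - [1.5,0,0]
    - [2.8,0,0]
    - [4.0,0,0]
    - [5.0,0,0]
    - [5.6,0,0]
  turn: [0,0,0,0,0]
  hand: [0.55,0.55,0.55,0.55,0.55]

```text
clock: 8.92
eef_pos: [0.4267, 0.2905, -0.0106]
tool_rot: [0.706, 0.709, 0.0, 0.0]
ft_force: [-0.0, -0.9, -1.0]
grip_width: 0.0386
```

arm_command:
  translation:
    - [-2,0,0]
    - [-5,0,0]
    - [-5,0,-3]
    - [-5,0,-7]
    - [-9,0,-8]
  turn: [0,0,0,0,0]
  hand: [0.55,0.55,0.55,0.55,0.55]

```text
clock: 9.33
eef_pos: [0.4314, 0.2052, 0.0746]
tool_rot: [0.704, 0.711, 0.006, 0.001]
ft_force: [2.6, -0.1, 0.3]
grip_width: 0.0381
```

```bash
python3 - <<'E'
from h import *
print(get_obs()['eef_pos'])
shot('wrist')
for q in search_frame('wrist','dish_a')[:4]: print(q, toworld('wrist',*q['location'],.018))
E
```

```text
[0.43141758 0.20521982 0.07457815]
{'location': [25.9, 250.3], 'conf': 0.64} [0.42991822 0.31401072 0.018     ]
{'location': [76.2, 308.1], 'conf': 0.38} [0.4658766  0.28600826 0.018     ]
```

arm_command:
  translation:
    - [-18.5,7.5,0]
    - [-18.5,7.5,0]
    - [-18.5,7.5,0]
    - [-18.5,7.5,0]
    - [-18.5,7.5,0]
  turn: [-0.436,-0.436,-0.436,-0.436,-0.436]
  hand: [0.55,0.55,0.55,0.55,0.55]

```text
clock: 9.85
eef_pos: [0.498, 0.0246, 0.0688]
tool_rot: [0.534, 0.846, -0.0, -0.001]
ft_force: [1.2, 0.1, -0.5]
grip_width: 0.0381
```

arm_command:
  translation:
    - [-20.5,-1,0]
    - [-20.5,-1,0]
    - [-20.5,-1,0]
    - [-20.5,-1,0]
    - [-20.5,-1,0]
  turn: [0,0,0,0,0]
  hand: [0.55,0.55,0.55,0.55,0.55]

```text
clock: 10.27
eef_pos: [0.5764, -0.1663, 0.0685]
tool_rot: [0.536, 0.844, -0.0, -0.001]
ft_force: [0.7, 0.4, -0.4]
grip_width: 0.0386
```

arm_command:
  translation:
    - [-1.8,-0.1,0]
    - [-1.8,-0.1,3]
    - [-1.8,-0.1,5]
    - [-1.8,-0.1,5]
    - [-1.8,-0.1,5]
  turn: [0,0,0,0,0]
  hand: [0.55,0.55,0.55,0.55,0.55]

```text
clock: 10.68
eef_pos: [0.5812, -0.1802, 0.0173]
tool_rot: [0.536, 0.844, -0.001, -0.003]
ft_force: [0.4, -0.9, -0.3]
grip_width: 0.0386
```

arm_command:
  translation:
    - [-1,0.5,0]
    - [-1,0.5,1.4]
    - [-1,0.5,2.4]
    - [-1,0.5,2.8]
    - [-1,0.5,2.8]
  turn: [0,0,0,0,0]
  hand: [0.55,0.55,0.55,0.55,0.55]

```text
clock: 11.1
eef_pos: [0.5909, -0.1869, -0.0094]
tool_rot: [0.536, 0.845, -0.0, -0.001]
ft_force: [0.7, 1.1, 0.4]
grip_width: 0.0384
```

```bash
python3 - <<'E'
from h import *
print(get_obs()['eef_pos'])
shot('wrist')
for q in search_frame('wrist','dish_a')[:4]: print(q, toworld('wrist',*q['location'],.018))
E
```

```text
[ 0.59092131 -0.18685974 -0.00941591]
{'location': [134.0, 254.1], 'conf': 0.95} [ 0.56892146 -0.13711328  0.018     ]
```

arm_command:
  translation:
    - [1.4,0,0]
    - [1.9,0,0]
    - [2.4,0,0]
    - [2.9,0,0]
    - [3.6,0,0]
  turn: [0,0,0,0,0]
  hand: [0.55,0.55,0.55,0.55,0.55]

```text
clock: 11.62
eef_pos: [0.5771, -0.1551, -0.0081]
tool_rot: [0.536, 0.844, 0.0, 0.001]
ft_force: [0.3, 0.5, 0.8]
grip_width: 0.0382
```

arm_command:
  translation:
    - [1.2,0,0]
    - [2.6,0,0]
    - [4.2,0,0]
    - [5.9,0,0]
    - [7.6,0,0]
  turn: [0,0,0,0,0]
  hand: [0.55,0.55,0.55,0.55,0.55]

```text
clock: 12.03
eef_pos: [0.5437, -0.0852, -0.0084]
tool_rot: [0.536, 0.844, 0.0, 0.0]
ft_force: [-0.1, -0.8, -0.3]
grip_width: 0.0383
```

arm_command:
  translation:
    - [1.8,0,0]
    - [3.6,0,0]
    - [5.4,0,0]
    - [7.2,0,0]
    - [9.0,0,0]
  turn: [0,0,0,0,0]
  hand: [0.55,0.55,0.55,0.55,0.55]

```text
clock: 12.45
eef_pos: [0.5052, -0.0037, -0.0084]
tool_rot: [0.536, 0.844, 0.0, 0.0]
ft_force: [0.6, 0.0, 0.1]
grip_width: 0.0383
```

```bash
python3 - <<'E'
from h import *
o=get_obs();print(o['eef_pos'],o['tool_rot'])
shot('wrist')
for n in ('dish_a','jar'):
  for q in search_frame('wrist',n)[:4]: print(n,q, toworld('wrist',*q['location'],.018))
E
```

```text
[ 0.50515509 -0.00366011 -0.00842977] [5.35668450e-01 8.44428384e-01 6.58461453e-05 1.09205706e-04]
dish_a {'location': [188.5, 255.9], 'conf': 0.68} [0.4935057  0.02594719 0.018     ]
jar {'location': [93.2, 441.8], 'conf': 0.87} [0.54178633 0.09084712 0.018     ]
```

arm_command:
  translation:
    - [1.8,0,0]
    - [3.6,0.1,0]
    - [5.4,0.3,0]
    - [7.2,0.6,0]
    - [8.9,1.0,0]
  turn: [0,0.06,0.14,0.22,0.3]
  hand: [0.55,0.55,0.55,0.55,0.55]

```text
clock: 13.02
eef_pos: [0.4771, 0.0799, -0.0085]
tool_rot: [0.658, 0.753, -0.0, 0.0]
ft_force: [0.4, -0.1, 1.3]
grip_width: 0.0385
```

arm_command:
  translation:
    - [1.8,0.2,0]
    - [3.5,0.4,0]
    - [5.3,0.8,0]
    - [7.0,1.2,0]
    - [8.8,1.6,0]
  turn: [0.03,0.06,0.09,0.12,0.14]
  hand: [0.55,0.55,0.55,0.55,0.55]

```text
clock: 13.43
eef_pos: [0.4812, 0.1694, -0.0085]
tool_rot: [0.708, 0.706, 0.0, 0.0]
ft_force: [0.8, -0.5, 0.6]
grip_width: 0.0384
```

```bash
python3 - <<'E'
from h import *
o=get_obs();print(o['eef_pos'],o['tool_rot'])
p,_=shot('wrist')
for n in ('dish_a','jar'):
  for q in search_frame('wrist',n)[:4]: print(n,q, toworld('wrist',*q['location'],.018))
hsv=cv2.cvtColor(p,cv2.COLOR_RGB2HSV);rep('orange',(hsv[...,0]<14)&(hsv[...,1]>150)&(hsv[...,2]>60),0,'wrist',500)
E
```

```text
[ 0.48123232  0.16942942 -0.00851125] [7.07996956e-01 7.06215378e-01 9.03987152e-05 3.76663487e-04]
dish_a {'location': [186.7, 255.3], 'conf': 0.92} [0.48286704 0.20236423 0.018     ]
dish_a {'location': [371.1, 374.6], 'conf': 0.19} [0.5416856 0.1076566 0.018    ]
jar {'location': [369.0, 375.5], 'conf': 0.84} [0.54200281 0.10893286 0.018     ]
orange 24584 px [ 37. 182.] mean [0.452 0.262] rect [0.455 0.261] [0.03  0.142] 89.9
```

arm_command:
  translation:
    - [1.8,0.1,0]
    - [3.6,0.2,0]
    - [5.4,0.2,0]
    - [7.0,0.2,0]
    - [8.2,0.2,0]
  turn: [0,0,0,0,0]
  hand: [0.55,0.55,0.55,0.55,0.55]

```text
clock: 14.0
eef_pos: [0.4829, 0.2511, -0.0087]
tool_rot: [0.707, 0.707, -0.0, 0.0]
ft_force: [0.2, 0.1, -1.1]
grip_width: 0.0387
```

arm_command:
  translation:
    - [0.6,0,0]
    - [1.2,0,0]
    - [-1.5,0,0]
    - [-5,0,-1]
    - [-5,0,-5]
  turn: [0,0,0,0,0]
  hand: [0.55,0.55,0.55,0.55,0.55]

```text
clock: 14.42
eef_pos: [0.4753, 0.1934, 0.0352]
tool_rot: [0.709, 0.705, -0.009, -0.002]
ft_force: [-0.9, -0.1, -0.9]
grip_width: 0.0383
```

arm_command:
  translation:
    - [-20,2.6,-3]
    - [-20,2.6,-3]
    - [-20,2.6,-3]
    - [-20,2.6,-3]
    - [-20,2.6,-3]
  turn: [0.236,0.236,0.236,0.236,0.236]
  hand: [0.55,0.55,0.55,0.55,0.55]

```text
clock: 14.83
eef_pos: [0.5083, -0.0017, 0.072]
tool_rot: [0.786, 0.618, -0.0, 0.0]
ft_force: [0.1, 0.6, 0.6]
grip_width: 0.0385
```

arm_command:
  translation:
    - [-18.7,7.2,0]
    - [-18.7,7.2,0]
    - [-18.7,7.2,0]
    - [-18.7,7.2,0]
    - [-18.7,7.2,0]
  turn: [0,0,0,0,0]
  hand: [0.55,0.55,0.55,0.55,0.55]

```text
clock: 15.25
eef_pos: [0.5343, -0.2012, 0.0715]
tool_rot: [0.786, 0.618, -0.0, 0.0]
ft_force: [0.0, 0.1, 0.4]
grip_width: 0.0386
```

arm_command:
  translation:
    - [-14.7,5.6,0]
    - [-14.7,5.6,0]
    - [-14.7,5.6,0]
    - [-14.7,5.6,0]
    - [-14.7,5.6,0]
  turn: [0,0,0,0,0]
  hand: [0.55,0.55,0.55,0.55,0.55]

```text
clock: 15.67
eef_pos: [0.5541, -0.361, 0.0708]
tool_rot: [0.788, 0.616, -0.001, 0.002]
ft_force: [0.2, 0.2, -0.0]
grip_width: 0.0385
```

```bash
python3 - <<'E'
from h import *
o=get_obs();print(o['eef_pos'],o['tool_rot'])
p,_=shot('top','top5.png');survey(p)
shot('wrist')
for f,z in ((search_frame,.02),(spot_point,0)):
  for q in f('wrist','flask_a')[:3]: print(q, toworld('wrist',*q['location'],z))
E
```

```text
[ 0.55408332 -0.36102789  0.07081716] [ 7.87886892e-01  6.15817067e-01 -7.00564679e-04  1.75901655e-03]
turq 35 px [193. 328.] mean [ 0.578 -0.245] rect [ 0.578 -0.245] [0.015 0.013] 89.8
turq 47 px [251. 335.] mean [ 0.435 -0.262] rect [ 0.435 -0.263] [0.015 0.017] 0.9
pale 325 px [157. 159.] mean [0.668 0.187] rect [0.668 0.192] [0.069 0.038] 86.3
pale 334 px [184. 156.] mean [0.597 0.191] rect [0.598 0.196] [0.07  0.038] 86.3
pale 372 px [197. 345.] mean [ 0.569 -0.286] rect [ 0.57  -0.284] [0.061 0.044] 77.4
pale 28 px [210. 118.] mean [0.53  0.286] rect [0.53  0.286] [0.    0.069] 0.7
pale 365 px [227. 114.] mean [0.486 0.295] rect [0.486 0.295] [0.057 0.051] 46.3
pale 330 px [248. 352.] mean [ 0.442 -0.303] rect [ 0.441 -0.305] [0.042 0.054] 9.3
pale 331 px [251. 103.] mean [0.427 0.321] rect [0.427 0.321] [0.049 0.052] 65.2
pale 84 px [256. 117.] mean [0.416 0.285] rect [0.416 0.287] [0.022 0.046] 66.6
{'location': [149.2, 62.0], 'conf': 0.86} [ 0.44513163 -0.29389326  0.02      ]
{'location': [75.1, 247.3], 'conf': 0.85} [ 0.57016605 -0.27876125  0.02      ]
{'location': [86.3, 249.0], 'conf': 0.73} [ 0.5694598  -0.28487193  0.        ]
{'location': [157.5, 78.9], 'conf': 0.69} [ 0.44231011 -0.30265992  0.        ]
```

View pics/top5.png

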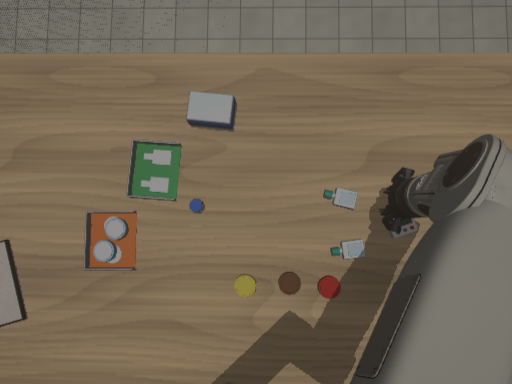

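arm_command:
  translation:
    - [0,0,3]
    - [0,0,5.5]
    - [0,0,5.5]
    - [0,0,5.5]
    - [0,0,5.5]
  turn: [0,0,0,0,0]
  hand: [0.75,0.75,0.75,0.75,0.75]

```text
clock: 16.28
eef_pos: [0.5557, -0.3526, 0.0177]
tool_rot: [0.785, 0.62, 0.0, 0.0]
ft_force: [0.1, 0.4, -0.0]
grip_width: 0.0213
```

```bash
python3 tip.py
```

```text
[ 0.5557 -0.3526  0.0177] [ 0.1  0.4 -0. ]
[0.03381681 0.03498143 0.03753119] 0.0003574465267684457
```

arm_command:
  translation:
    - [0,-0.2,1.5]
    - [0,-0.2,2.7]
    - [0,-0.2,2.7]
    - [1.4,-0.2,2.7]
    - [2.5,-0.2,2.7]
  turn: [0,0,0,0,0]
  hand: [0.75,0.75,0.75,0.75,0.75]

```text
clock: 16.75
eef_pos: [0.5594, -0.3279, -0.01]
tool_rot: [0.786, 0.619, 0.0, 0.0]
ft_force: [0.5, -0.3, 0.6]
grip_width: 0.0213
```

arm_command:
  translation:
    - [0.4,0,0]
    - [0.8,0,0]
    - [1.2,0,0]
    - [1.7,0,0]
    - [2.4,0,0]
  turn: [0,0,0,0,0]
  hand: [0.75,0.75,0.75,0.75,0.75]

```text
clock: 17.17
eef_pos: [0.5648, -0.3054, -0.0103]
tool_rot: [0.786, 0.619, 0.0, 0.0]
ft_force: [-0.9, -0.4, 0.5]
grip_width: 0.0214
```

arm_command:
  translation:
    - [1,0,0]
    - [2.2,0,0]
    - [3.6,0,0]
    - [5.1,0,0]
    - [6.6,0,0]
  turn: [0,0,0,0,0]
  hand: [0.75,0.75,0.75,0.75,0.75]

```text
clock: 17.58
eef_pos: [0.5802, -0.2393, -0.0107]
tool_rot: [0.785, 0.619, 0.0, -0.0]
ft_force: [-0.1, -1.3, 0.2]
grip_width: 0.0214
```

```bash
cat > fl.py <<'E'
from h import *
o=get_obs();e=o['eef_pos'];r=o['tool_rot'];H=2*np.arctan2(r[1],r[0]);print(e.round(4),'H',np.degrees(H).round(1))
u=np.array([np.cos(H),np.sin(H)]);v=np.array([np.sin(H),-np.cos(H)])
def loc(w): a=w[:2]-e[:2];return 'rel u,v',(np.array([a@u,a@v])*100).round(2)
p,_=shot('wrist')
for f,z in ((search_frame,.02),(spot_point,0)):
  for q in f('wrist','flask_a')[:2]: w=toworld('wrist',*q['location'],z);print(f is spot_point,q['conf'],w.round(3),loc(w))
hsv=cv2.cvtColor(p,cv2.COLOR_RGB2HSV);m=((hsv[...,0]>75)&(hsv[...,0]<100)&(hsv[...,1]>110)&(hsv[...,2]>40)).astype(np.uint8)
n,l,s,c=cv2.connectedComponentsWithStats(m)
for i in range(1,n):
    if s[i,4]>150: w=toworld('wrist',c[i][1],c[i][0],.014);print('cap',s[i,4],w.round(3),loc(w))
E
python3 fl.py
```

```text
[ 0.5802 -0.2393 -0.0107] H 76.5
False 0.74 [ 0.591 -0.193  0.02 ] ('rel u,v', array([ 4.77, -0.04]))
False 0.52 [ 0.457 -0.253  0.02 ] ('rel u,v', array([ -4.16, -11.62]))
True 0.74 [ 0.587 -0.201  0.   ] ('rel u,v', array([ 3.85, -0.23]))
cap 2874 [ 0.598 -0.158  0.014] ('rel u,v', array([ 8.31, -0.17]))
```

arm_command:
  translation:
    - [1.6,0,0]
    - [3.2,0,0]
    - [4.8,0,0]
    - [6.4,0,0]
    - [8.0,0,0]
  turn: [0,0,0,0,0]
  hand: [0.75,0.75,0.75,0.75,0.75]

```text
clock: 18.15
eef_pos: [0.5987, -0.1633, -0.0107]
tool_rot: [0.786, 0.619, -0.0, 0.0]
ft_force: [0.0, -0.3, -0.8]
grip_width: 0.0213
```

arm_command:
  translation:
    - [1.6,0,0]
    - [3.2,0,0]
    - [4.8,0,0]
    - [6.4,0,0]
    - [8.0,0,0]
  turn: [0,0,0,0,0]
  hand: [0.75,0.75,0.75,0.75,0.75]

```text
clock: 18.57
eef_pos: [0.6175, -0.0854, -0.0107]
tool_rot: [0.786, 0.619, -0.0, 0.0]
ft_force: [0.4, -0.9, -0.1]
grip_width: 0.0211
```

arm_command:
  translation:
    - [1.6,0,0]
    - [3.2,0,0]
    - [4.8,0,0]
    - [6.4,0,0]
    - [8.0,0,0]
  turn: [0,0,0,0,0]
  hand: [0.75,0.75,0.75,0.75,0.75]

```text
clock: 18.98
eef_pos: [0.6363, -0.0072, -0.0107]
tool_rot: [0.786, 0.619, -0.0, 0.0]
ft_force: [0.6, -0.7, 0.2]
grip_width: 0.0214
```

```bash
python3 fl.py
```

```text
[ 0.6363 -0.0072 -0.0107] H 76.4
False 0.59 [0.646 0.038 0.02 ] ('rel u,v', array([ 4.68, -0.08]))
True 0.74 [0.644 0.03  0.   ] ('rel u,v', array([ 3.83, -0.17]))
cap 2867 [0.654 0.074 0.014] ('rel u,v', array([ 8.31, -0.22]))
```

arm_command:
  translation:
    - [1.6,0,0]
    - [3.2,-0.1,0]
    - [4.8,-0.25,0]
    - [6.4,-0.45,0]
    - [8.0,-0.7,0]
  turn: [-0.03,-0.07,-0.1,-0.135,-0.17]
  hand: [0.75,0.75,0.75,0.75,0.75]

```text
clock: 19.55
eef_pos: [0.6482, 0.0735, -0.0106]
tool_rot: [0.729, 0.685, 0.0, 0.0]
ft_force: [0.9, -0.8, 0.9]
grip_width: 0.0215
```

```bash
python3 fl.py; python3 - <<'E'
from h import *
p,_=shot('top');hsv=cv2.cvtColor(p,cv2.COLOR_RGB2HSV)
for h0,h1,s in ((40,90,60),):
    m=(hsv[...,0]>h0)&(hsv[...,0]<h1)&(hsv[...,1]>s);m[:,200:]=0
    rep('green',m,0,'top',100)
    n,l,st,c=cv2.connectedComponentsWithStats(m.astype(np.uint8));i=1+st[1:,4].argmax()
    h=cv2.approxPolyDP(cv2.convexHull(np.argwhere(l==i)[:,::-1].astype(np.int32)),5,True)[:,0]
    for x,y in h: print(x,y,toworld('top',y,x,0).round(3))
E
```

```text
[ 0.6482  0.0735 -0.0106] H 86.4
False 0.76 [0.651 0.121 0.02 ] ('rel u,v', array([ 4.8 , -0.02]))
True 0.73 [0.649 0.112 0.   ] ('rel u,v', array([ 3.89, -0.12]))
cap 2940 [0.652 0.156 0.014] ('rel u,v', array([ 8.29, -0.16]))Traceback (most recent call last):
  File "<stdin>", line 6, in <module>
ValueError: attempt to get argmax of an empty sequence
```

```bash
python3 - <<'E'
from h import *
p,_=shot('top');print(p[150:200:8,150],p.shape)
q=p.astype(int); m=(q[...,1]>q[...,0]+25)&(q[...,1]>q[...,2]+12);m[:,200:]=0
n,l,st,c=cv2.connectedComponentsWithStats(m.astype(np.uint8));i=1+st[1:,4].argmax()
h=cv2.approxPolyDP(cv2.convexHull(np.argwhere(l==i)[:,::-1].astype(np.int32)),6,True)[:,0]
for x,y in h: print(x,y,toworld('top',y,x,0).round(3))
E
```

```text
[[118 115 107]
 [118 115 107]
 [119 116 107]
 [119 116 108]
 [119 116 108]
 [120 117 108]
 [120 117 108]] (384, 512, 3)Traceback (most recent call last):
  File "<stdin>", line 4, in <module>
ValueError: attempt to get argmax of an empty sequence
```

```bash
python3 - <<'E'
from h import *
q=cv2.imread('pics/top5.png')[:,:,::-1].astype(int); m=(q[...,1]>q[...,0]+25)&(q[...,1]>q[...,2]+12);m[:,200:]=0
n,l,st,c=cv2.connectedComponentsWithStats(m.astype(np.uint8));i=1+st[1:,4].argmax();print(st[i])
h=cv2.approxPolyDP(cv2.convexHull(np.argwhere(l==i)[:,::-1].astype(np.int32)),6,True)[:,0]
for x,y in h: print(x,y,toworld('top',y,x,0).round(3))
E
```

```text
[ 132  143   49   56 1652]
180 146 [0.7   0.138 0.   ]
175 198 [0.563 0.147 0.   ]
132 194 [0.572 0.26  0.   ]
137 143 [0.707 0.252 0.   ]
```

arm_command:
  translation:
    - [1.6,0.1,0]
    - [3.2,0.2,0]
    - [4.8,0.2,0]
    - [6.2,0.3,0]
    - [7.2,0.3,0]
  turn: [0,0,0,0,0]
  hand: [0.75,0.75,0.75,0.75,0.75]

```text
clock: 20.22
eef_pos: [0.656, 0.1458, -0.0106]
tool_rot: [0.729, 0.684, 0.0, 0.0]
ft_force: [0.2, -0.2, 0.5]
grip_width: 0.0213
```

arm_command:
  translation:
    - [0.5,0,0]
    - [0.8,0,0]
    - [-1.5,0,0]
    - [-5,0,-1]
    - [-5,0,-5]
  turn: [0,0,0,0,0]
  hand: [0.75,0.75,0.75,0.75,0.75]

```text
clock: 20.63
eef_pos: [0.6454, 0.087, 0.0317]
tool_rot: [0.732, 0.682, -0.008, -0.004]
ft_force: [-0.1, 0.1, -1.2]
grip_width: 0.0216
```

```bash
python3 fl.py
```

```text
[0.6454 0.087  0.0317] H 85.9
False 0.71 [0.657 0.181 0.02 ] ('rel u,v', array([9.5 , 0.52]))
True 0.74 [0.544 0.09  0.   ] ('rel u,v', array([ -0.38, -10.11]))
True 0.67 [0.659 0.191 0.   ] ('rel u,v', array([10.47,  0.58]))
```

arm_command:
  translation:
    - [-19.3,-6.8,-3]
    - [-19.3,-6.8,-3]
    - [-19.3,-6.8,-3]
    - [-19.3,-6.8,-3]
    - [-19.3,-6.8,-3]
  turn: [-0.22,-0.22,-0.22,-0.22,-0.22]
  hand: [0.75,0.75,0.75,0.75,0.75]

```text
clock: 21.2
eef_pos: [0.5701, -0.0959, 0.0688]
tool_rot: [0.65, 0.76, -0.0, -0.001]
ft_force: [0.3, -0.6, -0.0]
grip_width: 0.0214
```

arm_command:
  translation:
    - [-3.2,-2.0,0]
    - [-6.4,-4.1,0]
    - [-9.8,-6.1,0]
    - [-13.0,-8.2,0]
    - [-16.2,-10.2,0]
  turn: [0,0,0,0,0]
  hand: [0.75,0.75,0.75,0.75,0.75]

```text
clock: 21.62
eef_pos: [0.4943, -0.2716, 0.0687]
tool_rot: [0.651, 0.759, -0.0, -0.001]
ft_force: [0.3, 0.5, -0.3]
grip_width: 0.0213
```

arm_command:
  translation:
    - [-3.2,-2.0,0]
    - [-6.4,-4.1,0]
    - [-8.7,-5.5,0]
    - [-9.7,-6.1,0]
    - [-9.7,-6.1,0]
  turn: [0,0,0,0,0]
  hand: [0.75,0.75,0.75,0.75,0.75]

```text
clock: 22.03
eef_pos: [0.4489, -0.3777, 0.0686]
tool_rot: [0.652, 0.758, -0.0, -0.0]
ft_force: [-0.3, 0.5, 0.2]
grip_width: 0.0213
```

```bash
python3 fl.py; python3 - <<'E'
from h import *
survey(shot('top')[0])
E
```

```text
[ 0.4489 -0.3777  0.0686] H 98.6
False 0.64 [ 0.442 -0.296  0.02 ] ('rel u,v', array([8.19, 0.56]))
True 0.57 [ 0.441 -0.303  0.   ] ('rel u,v', array([7.5 , 0.37]))
cap 735 [ 0.435 -0.262  0.014] ('rel u,v', array([11.61,  0.39]))
turq 43 px [160. 141.] mean [0.661 0.236] rect [0.66  0.237] [0.016 0.018] 0.5
turq 47 px [251. 335.] mean [ 0.435 -0.262] rect [ 0.435 -0.263] [0.015 0.017] 0.9
pale 382 px [159. 157.] mean [0.662 0.191] rect [0.662 0.193] [0.067 0.049] 85.8
pale 322 px [184. 156.] mean [0.597 0.191] rect [0.597 0.197] [0.07  0.037] 86.3
pale 127 px [220. 405.] mean [ 0.513 -0.433] rect [ 0.502 -0.427] [0.049 0.064] 22.4
pale 358 px [227. 114.] mean [0.486 0.296] rect [0.486 0.295] [0.053 0.051] 2.5
pale 356 px [249. 353.] mean [ 0.441 -0.305] rect [ 0.441 -0.305] [0.042 0.054] 9.3
pale 324 px [251. 103.] mean [0.427 0.321] rect [0.428 0.321] [0.049 0.051] 65.2
pale 80 px [256. 117.] mean [0.415 0.286] rect [0.416 0.287] [0.022 0.046] 66.6
```

arm_command:
  translation:
    - [1.3,0.4,1]
    - [1.3,0.4,4]
    - [1.3,0.4,6.3]
    - [1.3,0.4,7.5]
    - [1.3,0.4,7.8]
  turn: [0,0,0,0,0]
  hand: [0.75,0.75,0.75,0.75,0.75]

```text
clock: 22.65
eef_pos: [0.4514, -0.3587, -0.0115]
tool_rot: [0.649, 0.76, 0.0, -0.003]
ft_force: [-0.2, 0.8, -0.2]
grip_width: 0.0216
```

arm_command:
  translation:
    - [1.2,0,0]
    - [2.0,0,0]
    - [2.4,0,0]
    - [2.8,0,0]
    - [3.3,0,0]
  turn: [0,0,0,0,0]
  hand: [0.75,0.75,0.75,0.75,0.75]

```text
clock: 23.07
eef_pos: [0.4483, -0.3296, -0.0077]
tool_rot: [0.65, 0.76, -0.0, 0.001]
ft_force: [0.0, -0.6, -0.0]
grip_width: 0.0216
```

```bash
python3 fl.py; cat > plan.py <<'E'
from h import *
from scipy.optimize import fsolve
o=get_obs();e=o['eef_pos'][:2];r=o['tool_rot'];H0=2*np.arctan2(r[1],r[0])
R=.17;Hm=np.radians(55);He=np.radians(86.3);end=np.array([.603,.152])
def arc(p,H,H1,n=200):
    out=[]; s=R*abs(H1-H)
    for k in range(n):
        p=p+s/n*np.array([np.cos(H),np.sin(H)]);H+=(H1-H)/(n-k);out.append((*p,H))
    return out
def path(Hm,L1,L2):
    P=[(*e,H0)];P+=arc(e,H0,Hm)
    def st(L,n=200):
        x,y,H=P[-1];P.extend((x+L*k/n*np.cos(H),y+L*k/n*np.sin(H),H) for k in range(1,n+1))
    st(L1);P+=arc(np.array(P[-1][:2]),P[-1][2],He);st(L2);return np.array(P)
L2=.12
Hs,L1=fsolve(lambda q:path(q[0],q[1],L2)[-1,:2]-end,[Hm,.15]);P=path(Hs,L1,L2)
s=np.r_[0,np.cumsum(np.hypot(*np.diff(P[:,:2],axis=0).T))];print('Hmid',np.degrees(Hs),L1,s[-1])
g=[0,.008,.019,.032,.046];g=np.r_[g,np.arange(.061,s[-1]-.02,.015)];rem=s[-1]-g[-1];g=np.r_[g,g[-1]+rem*.4,g[-1]+rem*.75,s[-1]]
Q=np.array([np.interp(g,s,P[:,i]) for i in range(3)]).T
for i in range(0,len(Q)-1,5):
    x,y,H=Q[i];u=[np.cos(H),np.sin(H)];v=[np.sin(H),-np.cos(H)]
    B=Q[i+1:i+6];d=(B[:,:2]-[x,y])*100
    print([[round(a@u,1),round(a@v,1),0] for a in d],(H-B[:,2]).round(2).tolist(),B[-1].round(3))
E
python3 plan.py
```

```text
[ 0.4483 -0.3296 -0.0077] H 98.9
False 0.61 [ 0.439 -0.282  0.02 ] ('rel u,v', array([ 4.85, -0.2 ]))
True 0.74 [ 0.441 -0.29   0.   ] ('rel u,v', array([ 4.  , -0.16]))
cap 2745 [ 0.433 -0.248  0.014] ('rel u,v', array([ 8.29, -0.26]))
Hmid 59.3451599633628 0.20118706030977845 0.5183825503921824
[[np.float64(0.8), np.float64(0.0), 0], [np.float64(1.9), np.float64(0.1), 0], [np.float64(3.2), np.float64(0.3), 0], [np.float64(4.5), np.float64(0.6), 0], [np.float64(6.0), np.float64(1.1), 0]] [0.05, 0.11, 0.19, 0.27, 0.36] [ 0.449 -0.269  1.366]
[[np.float64(1.5), np.float64(0.1), 0], [np.float64(3.0), np.float64(0.3), 0], [np.float64(4.4), np.float64(0.6), 0], [np.float64(5.9), np.float64(1.0), 0], [np.float64(7.3), np.float64(1.5), 0]] [0.09, 0.18, 0.26, 0.33, 0.33] [ 0.479 -0.2    1.036]
[[np.float64(1.5), np.float64(0.0), 0], [np.float64(3.0), np.float64(-0.0), 0], [np.float64(4.5), np.float64(-0.0), 0], [np.float64(6.0), np.float64(-0.0), 0], [np.float64(7.5), np.float64(-0.0), 0]] [0.0, 0.0, 0.0, 0.0, 0.0] [ 0.517 -0.136  1.036]
[[np.float64(1.5), np.float64(-0.0), 0], [np.float64(
[... 361 characters left out ...]
oat64(7.5), np.float64(-0.5), 0]] [0.0, 0.0, -0.07, -0.16, -0.25] [ 0.589 -0.004  1.286]
[[np.float64(1.5), np.float64(-0.1), 0], [np.float64(3.0), np.float64(-0.3), 0], [np.float64(4.5), np.float64(-0.6), 0], [np.float64(5.9), np.float64(-0.9), 0], [np.float64(7.4), np.float64(-1.2), 0]] [-0.09, -0.18, -0.22, -0.22, -0.22] [0.598 0.07  1.506]
[[np.float64(1.5), np.float64(0.0), 0], [np.float64(3.0), np.float64(0.0), 0], [np.float64(4.5), np.float64(-0.0), 0], [np.float64(6.0), np.float64(0.0), 0], [np.float64(6.9), np.float64(-0.0), 0]] [0.0, 0.0, 0.0, 0.0, 0.0] [0.602 0.139 1.506]
[[np.float64(0.8), np.float64(0.0), 0], [np.float64(1.3), np.float64(-0.0), 0]] [0.0, 0.0] [0.603 0.152 1.506]
```

arm_command:
  translation:
    - [0.8,0,0]
    - [1.9,0.1,0]
    - [3.2,0.3,0]
    - [4.5,0.6,0]
    - [6.0,1.1,0]
  turn: [0.05,0.11,0.19,0.27,0.36]
  hand: [0.75,0.75,0.75,0.75,0.75]

```text
clock: 23.63
eef_pos: [0.4489, -0.269, -0.0084]
tool_rot: [0.778, 0.628, -0.0, 0.0]
ft_force: [0.3, -1.0, 0.0]
grip_width: 0.0214
```

```bash
python3 fl.py
```

```text
[ 0.4489 -0.269  -0.0084] H 77.9
False 0.87 [ 0.456 -0.221  0.02 ] ('rel u,v', array([ 4.85, -0.3 ]))
True 0.91 [ 0.453 -0.23   0.   ] ('rel u,v', array([ 3.89, -0.4 ]))
cap 2763 [ 0.464 -0.187  0.014] ('rel u,v', array([ 8.31, -0.28]))
```

Tracking well; continuing the arc and the straight run.

arm_command:
  translation:
    - [1.5,0.1,0]
    - [3.0,0.3,0]
    - [4.4,0.6,0]
    - [5.9,1.0,0]
    - [7.3,1.5,0]
  turn: [0.09,0.18,0.26,0.33,0.33]
  hand: [0.75,0.75,0.75,0.75,0.75]

```text
clock: 24.2
eef_pos: [0.479, -0.2009, -0.0085]
tool_rot: [0.87, 0.494, -0.0, 0.0]
ft_force: [1.1, -0.0, -0.8]
grip_width: 0.0217
```

arm_command:
  translation:
    - [1.5,0,0]
    - [3.0,0,0]
    - [4.5,0,0]
    - [6.0,0,0]
    - [7.5,0,0]
  turn: [0,0,0,0,0]
  hand: [0.75,0.75,0.75,0.75,0.75]

```text
clock: 24.62
eef_pos: [0.5178, -0.1364, -0.0085]
tool_rot: [0.869, 0.495, 0.0, 0.001]
ft_force: [0.1, -0.3, -0.3]
grip_width: 0.0216
```

arm_command:
  translation:
    - [1.5,0,0]
    - [3.0,0,0]
    - [4.5,0,0]
    - [6.0,0,0]
    - [7.5,0,0]
  turn: [0,0,0,0,0]
  hand: [0.75,0.75,0.75,0.75,0.75]

```text
clock: 25.03
eef_pos: [0.5562, -0.0718, -0.0085]
tool_rot: [0.869, 0.495, 0.0, 0.0]
ft_force: [0.6, 0.1, 0.0]
grip_width: 0.021
```

```bash
python3 fl.py
```

```text
[ 0.5562 -0.0718 -0.0085] H 59.3
False 0.57 [ 0.576 -0.029  0.02 ] ('rel u,v', array([ 4.74, -0.46]))
True 0.64 [ 0.573 -0.035  0.   ] ('rel u,v', array([ 3.99, -0.43]))
cap 2782 [0.595 0.002 0.014] ('rel u,v', array([ 8.31, -0.47]))
```

arm_command:
  translation:
    - [1.5,0,0]
    - [3.0,0,0]
    - [4.5,0,0]
    - [6.0,-0.2,0]
    - [7.5,-0.5,0]
  turn: [0,0,-0.07,-0.16,-0.25]
  hand: [0.75,0.75,0.75,0.75,0.75]

```text
clock: 25.6
eef_pos: [0.5903, -0.0033, -0.0085]
tool_rot: [0.799, 0.601, 0.0, 0.0]
ft_force: [-0.5, -2.0, 0.2]
grip_width: 0.0217
```

arm_command:
  translation:
    - [1.5,-0.1,0]
    - [3.0,-0.3,0]
    - [4.5,-0.5,0]
    - [5.9,-0.8,0]
    - [7.4,-1.1,0]
  turn: [-0.09,-0.18,-0.22,-0.22,-0.22]
  hand: [0.75,0.75,0.75,0.75,0.75]

```text
clock: 26.02
eef_pos: [0.5997, 0.0711, -0.0087]
tool_rot: [0.731, 0.683, -0.0, 0.0]
ft_force: [0.0, -1.0, 0.8]
grip_width: 0.0213
```

```bash
python3 fl.py
```

```text
[ 0.5997  0.0711 -0.0087] H 86.1
False 0.97 [0.653 0.166 0.02 ] ('rel u,v', array([9.83, 4.68]))
False 0.71 [0.601 0.12  0.02 ] ('rel u,v', array([ 4.84, -0.22]))
True 0.89 [0.599 0.111 0.   ] ('rel u,v', array([ 3.97, -0.33]))
cap 2847 [0.602 0.154 0.014] ('rel u,v', array([ 8.3 , -0.29]))
```

arm_command:
  translation:
    - [1.5,0,0]
    - [3.0,0,0]
    - [4.5,0,0]
    - [6.0,0,0]
    - [7.1,0,0]
  turn: [0,0,0,0,0]
  hand: [0.75,0.75,0.75,0.75,0.75]

```text
clock: 26.58
eef_pos: [0.6044, 0.143, -0.0086]
tool_rot: [0.73, 0.684, 0.0, -0.0]
ft_force: [0.2, 0.1, 0.6]
grip_width: 0.0214
```

arm_command:
  translation:
    - [0.5,0,0]
    - [0.8,0,0]
    - [-1.5,0,0]
    - [-4,0,-2]
    - [-4,0,-6]
  turn: [0,0,0,0,0]
  hand: [0.75,0.75,0.75,0.75,0.75]

```text
clock: 27.0
eef_pos: [0.596, 0.0962, 0.046]
tool_rot: [0.731, 0.682, -0.007, -0.003]
ft_force: [-0.3, -0.4, -0.6]
grip_width: 0.0213
```

arm_command:
  translation:
    - [-4,0,-3]
    - [-8,0,-4]
    - [-12,0,-4]
    - [-16,0,-4]
    - [-19,0,-4]
  turn: [0,0,0,0,0]
  hand: [0.75,0.75,0.75,0.75,0.75]

```text
clock: 27.42
eef_pos: [0.5889, -0.0918, 0.0924]
tool_rot: [0.731, 0.683, 0.0, 0.001]
ft_force: [1.0, 0.8, -0.6]
grip_width: 0.0212
```

arm_command:
  translation:
    - [-2,0,0]
    - [-3,0,0]
    - [-3,0,0]
    - [-3,0,0]
  turn: [0,0,0,0]
  hand: [0.75,0.75,0.75,0.75]

```text
clock: 27.75
eef_pos: [0.587, -0.1184, 0.0912]
tool_rot: [0.73, 0.683, 0.0, -0.0]
ft_force: [0.2, 0.1, 0.5]
grip_width: 0.0213
```

```bash
python3 - <<'E'
from h import *
o=get_obs();print(o['clock'],o['eef_pos'],o['ft_force'])
p,_=shot('top','top9.png');survey(p)
for n in ('flask_a','jar','timer','tip_box','dish_a'):
  for q in spot_point('top',n)[:3]: print(n,round(q['conf'],2),toworld('top',*q['location'],0).round(3))
cv2.imwrite('pics/c9.png',cv2.resize(p[80:290,70:270,::-1],None,fx=2.8,fy=2.8,interpolation=cv2.INTER_CUBIC))
E
```

```text
27.75 [ 0.58701782 -0.11843194  0.0912254 ] [0.20853019 0.14138262 0.45125576]
turq 41 px [159. 141.] mean [0.661 0.236] rect [0.661 0.237] [0.013 0.018] 0.5
turq 43 px [180. 141.] mean [0.609 0.234] rect [0.608 0.234] [0.016 0.016] 0.6
pale 1317 px [153. 298.] mean [ 0.68  -0.169] rect [ 0.673 -0.167] [0.115 0.1  ] 78.8
pale 356 px [159. 157.] mean [0.661 0.191] rect [0.661 0.192] [0.047 0.067] 0.4
pale 115 px [171. 256.] mean [ 0.633 -0.061] rect [ 0.634 -0.061] [0.014 0.056] 77.8
pale 100 px [173. 264.] mean [ 0.629 -0.082] rect [ 0.628 -0.082] [0.012 0.054] 79.3
pale 304 px [181. 157.] mean [0.605 0.19 ] rect [0.606 0.196] [0.067 0.04 ] 86.2
pale 109 px [186. 324.] mean [ 0.598 -0.233] rect [ 0.599 -0.233] [0.014 0.053] 78.6
pale 95 px [187. 332.] mean [ 0.594 -0.254] rect [ 0.595 -0.254] [0.012 0.05 ] 75.9
pale 227 px [226. 403.] mean [ 0.5   -0.428] rect [ 0.502 -0.427] [0.047 0.063] 20.7
pale 331 px [227. 114.] mean [0.486 0.296] rect [0.486 0.296] [0.055 0.048] 47.0
pale 302 px [250. 103.] mean [0.428 0.322] rect [0.428 0.321] [0.049 0.049] 65.2
pale 78 px [256. 117.] mean [0.414 0.286] rect [0.414 0.287] [0.02  0.044] 60.6
flask_a 0.73 [0.608 0.194 0.   ]
flask_a 0.58 [0.66  0.189 0.   ]
timer 0.74 [ 0.503 -0.427  0.   ]
timer 0.61 [0.607 0.195 0.   ]
tip_box 0.74 [0.792 0.055 0.   ]
tip_box 0.4 [0.658 0.193 0.   ]
dish_a 0.66 [ 0.343 -0.25   0.   ]
dish_a 0.61 [0.425 0.33  0.   ]
dish_a 0.58 [0.486 0.305 0.   ]
```

View pics/c9.png

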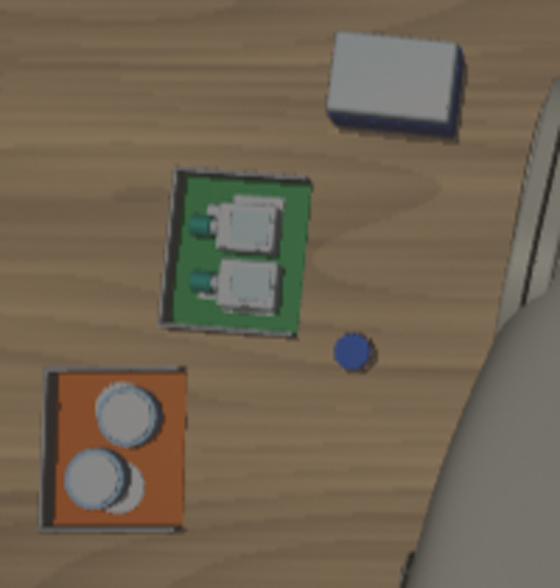

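The crop shows both flasks fully on green, with caps near (225, 200) and (282, 200). Both dishes are fully on orange at (415, 127) and (478, 97), the jar and tip box are in place, and the robot is clear.

```bash
python3 -c "from workcell import *; print(job_done())"
```

```text
the job is handed in; nothing more can be done
None
```

I pushed all four pieces flat along the bench into their trays and handed the job in at about 28 s of the 72 s allowed; no verdict is reported. I used the half-closed fingers as a two-point pusher. The yellow, brown and red look-alike dishes were not needed and I left them alone.

**Last check (top camera):**

| Piece | Centre x, y (m) | Required y (m) | Tray |
|---|---|---|---|
| Dish | (0.486, 0.296) | at least about 0.27 | orange |
| Dish | (0.428, 0.321) | at least about 0.27 | orange |
| Flask | about (0.66, 0.19) | at least about 0.165 | green |
| Flask | about (0.61, 0.19) | at least about 0.165 | green |

- **Bystanders:** the timer measured within about 3 mm of its start. The tip box was 8–9 mm off between two rough network readings, so the reading alone doesn't settle it, but it looked unmoved and the arm never went near it. The jar looked in place, but the final detector call missed it, so it has no final measurement.
- **Forces:** the wrist force readings while pushing stayed around 2 N or less. The robot was clear of everything at the end.

**What disagreed:** the fingertips sat about 17 mm higher than the given `tip_reach` implied. The first pass therefore went over a dish without moving it. I found the true tip height with the wrist camera's depth and corrected for it.

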